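Set the stirrer's click selector to speed five and start it

TASK

The lidded amber jar stands ready on the magnetic stirrer: with a fingertip, push the black pointer knob round clockwise, counting the clicks, until its white pointer rests on the fifth speed mark (the shortest mark is the first), and only then press the green start button fully down and let it come back up. Push the knob lightly, without gripping or forcing it, and leave the jar, the dropper bottle, the cup and the spoon where they stand.

Things in the scene. Friction and masses are not known exactly. Their poses are not given: they have to be found in the camera images.
- stirrer: white magnetic stirrer, fixed; 190 (its x) by 300 mm (its y), deck 52 mm up. Origin: centre of its underside. Plate (radius 64) at (0, 74) mm carries the jar. Selector axis at (30, -68) mm, start button at (-60, -68) mm. Eight white speed marks on the deck, 38 mm from the selector's axis: mark n at 105 - 30 (n - 1) degrees anticlockwise from the stirrer's x; mark 1 shortest, 5 at -15, 8 longest
- knob: selector knob, turns: black wing on a grey skirt. Origin on its axis at deck height, z up, x towards the pointer's end. The round skirt, radius 31 mm, reaches 9.5 mm above the deck; on it stands the upright wing 11 mm thick (its y), from x = -24 to +32 mm, z = 9 to 29.5 mm. White line on top and end face of the +x (pointer) half
- selector (a joint): selector angle, rad, growing clockwise from above: 0 on mark 1, 0.524 more per mark, 2.094 on mark 5, 3.665 on mark 8; stops 0.09 beyond marks 1 and 8. A click stop on every mark: 0.05 to 0.1 N m (2 to 4 N at the wing's end) takes it over the hump half-way between marks; it then snaps to the next mark by itself and stays. Starts on one of marks 1 to 4 (settles within 0.3 s)
- selector_axis (a point): point on the selector's axis at the top of the wing, 29.5 mm above the deck; axes as knob
- pointer_tip (a point): top edge of the wing's pointer end, 32 mm from the axis
- start (a joint): travel of the green start button, m: 0 up, 0.005 fully down; sprung, 1.5 N to begin and 5 N fully down; comes back up when let go
- start_top (a point): centre of the top face of the green start button (radius 11 mm), 17 mm above the deck; its black collar, radius 19 mm, is 12 mm high
- jar_mid (a point): middle of the closed amber jar with white lid, 82 mm wide, 63 mm tall, standing loose on the stirrer's plate; leave alone
- food_bottle_mid (a point): middle of the white dropper bottle with red cap, 38 mm wide, 92 mm tall, loose on the counter at the control side of the stirrer; leave alone
- cup_mid (a point): middle of the open white measuring cup, 64 mm wide, 62 mm tall, loose behind the stirrer; leave alone
- scoop_grip (a point): grip of the 140 mm long spoon lying loose in front of the stirrer (on the robot's side); leave alone

How it is judged:
On the way, in this order (a step that is already met when the one before it is completed fails the run):
1. the selector rests on the fifth mark (value of joint selector between 1.98 and 2.21 rad), for 0.3 s.
2. the start button is pressed fully down (value of joint start above 0.004 m), for 0.04 s.
At the end, for the whole second after the job is handed in: the selector rests in the click stop of the fifth mark (within 6 degrees), the start button has been pressed down at least 4 of its 5 mm after that and is up again, and the jar (15 mm), bottle, cup and spoon (20 mm) are where they were (all of step 1 and value of joint start below 0.001 m and distance of jar_mid from where it was at the start of the episode below 0.015 m and distance of each of food_bottle_mid, cup_mid, scoop_grip from where it was at the start of the episode below 0.02 m); the robot touches nothing.
It fails at once if start pressed (more than 2.5 mm) while the selector is not on the fifth mark (value of joint start above 0.0025 m and (value of joint selector below 1.95 rad or value of joint selector above 2.24 rad)).
It fails at once if the knob gripped or forced (more than 20 N on it) (contact force between the fingers and knob above 20 N).
It fails at once if the jar pushed, lifted or carried (more than 15 mm) (distance of jar_mid from where it was at the start of the episode above 0.015 m).
It fails at once if the bottle, cup or spoon pushed, lifted or carried (more than 20 mm) (distance of any of food_bottle_mid, cup_mid, scoop_grip from where it was at the start of the episode above 0.02 m).
It also fails if it takes over 45 s, if anything falls off the work surface, if the arm or the gripper's body presses on something with over 40 N, if the wrist force passes 120 N, or if a joint passes its speed limit or range.

ROBOT

A 7-joint arm with a two-finger parallel gripper is mounted at the origin on the work surface. World frame = base frame: x ahead of the robot, y to its left, z up, the work surface at z = 0. Lengths are in m, angles in rad, forces in N, time in s.
With the tool pointing down it reaches from about 0.425 to 0.95 m from the base axis. Payload 16.7 kg.
Tool frame: the origin (TCP) lies at the very end of the fingers, on their centre line; the grasp point (between the pads) lies 19 mm behind it; z points along the fingers, y is the line along which they close (so a half turn about z gives the same grasp; the last joint's range is limited). The gripper opens to 94 mm and grips with 3 to 60 N. Pads are 16 mm wide; open, the fingers measure 119 mm over their backs; the gripper's body (75 mm by 177 mm) begins 78 mm behind the grasp point.
Start: joints at [-1.298, 0.426, 0.074, 1.606, -0.034, 1.111, -0.067], TCP at [0.276, 0.616, 0.205] pointing down, gripper open.
Joint ranges: [-2.85, 2.85], [-0.5, 2.14], [-1.23, 1.37], [0.21, 2.46], [-1.02, 4.16], [0.16, 2.05], [-2.73, 2.73]. Speed limits (rad/s): [1.89, 1.89, 2.39, 2.39, 3.01, 3.01, 3.01].

INTERFACE

Orientations are given as a unit quaternion [w, x, y, z].
In Python, from bench import r gives the robot as it stands.
- The arm moves only by the tool jog_arm, never from a script. Its argument "moves" is a list of rows, each an object of numbers: "gripper": the gripper's target within -1 to 1 (shut at 1, half-way at 0, fully open at -1); "dx", "dy", "dz": the shift along the tool's x, y, z as a fraction of full scale; "rx", "ry", "rz": the turn, a rotation vector about the tool's x, y, z as a fraction of full scale. A call has 1 to 12 rows; each row shifts and turns the commanded pose from where the row before left it, along the tool's axes as they then stand; what a row does not reach is not made up. Full scale, the value 1, is 150 mm for a shift and 5 degrees for a turn. A row lasts 1/12 s, in which the tool goes at most 41.7 mm and 7.16 degrees, less where a joint would pass 70% of its speed; a pose out of reach is approached as far as the arm can. A call with a number of a shift or a turn outside -1 to 1 is refused whole. A call with a gripper value outside its range is refused whole. The fingers move at their own pace and stop on an object; "squeeze" is the grip in N (left out, the last holds). Time passes only in rows, so rows that do not move let the fingers close. It gives the time, the measured TCP pose, the force, the opening and the grip force at its end, in the units of the state.
- r.get_state(): the state, without advancing time (a new reading comes with each control period).
- r.read_camera(name): name is "side" or "top"; returns the picture (400x640x3 uint8, red, green, blue); there is no depth.
- r.camera_info(name): a dict with "camera_matrix" (3x3 intrinsics, pixels), "pose" (4x4, takes a point from camera to world coordinates). Camera axes: x right, y down, z forward; pixel columns grow to the right and rows downward; lengths in m; the calibration is good to about 2 mm. A picture is of the moment at which its call begins. camera_info takes no time and is no camera call.
- r.hand_in(): hands the job in; it is judged then, once.
The state is a dict: "clock": time; "qpos": joint angles; "joint_velocities": joint speeds; "effort": joint torques, N m; "position": TCP position; "tcp_rot": TCP orientation; "contact_force": force on the tool from outside, world axes, zero at the start; "moment": the same for the moment, N m; "opening": finger opening in m; "finger_force": force on a finger pad.
Only numpy, scipy, OpenCV 4.12 (cv2) and the standard library are available. Lean on these libraries where they do the work, as an engineer would, in place of code of your own. Each camera call takes 0.05 s, during which the arm holds its last target. There are 200 camera calls.

## Working session

There is one attempt and no reset: what is moved stays moved. The work goes in short steps, Python scripts to look and compute and a tool call to move; the robot and the scene stay as the last step left them, time stands still between calls to the robot, and variables do not carry over. Pictures are saved under pics/ and viewed, at most 10 in all, crops included, and the job is handed in when it is done.

Besides the shell and the picture viewer there is one more tool, called after "Call:" as name(argument=value, ...) on one line, values as JSON. jog_arm: Moves the arm, as the interface text tells. Shift numbers are shares of 150 mm and turn numbers shares of 5 degrees, none past 1 either way. Its arguments: {"type":"object","properties":{"moves":{"type":"array","items":{"type":"object","properties":{"gripper":{"type":"number"},"dx":{"type":"number","minimum":-1,"maximum":1},"dy":{"type":"number","minimum":-1,"maximum":1},"dz":{"type":"number","minimum":-1,"maximum":1},"rx":{"type":"number","minimum":-1,"maximum":1},"ry":{"type":"number","minimum":-1,"maximum":1},"rz":{"type":"number","minimum":-1,"maximum":1}}}},"squeeze":{"type":"number"}},"required":["moves"]}

```bash
mkdir -p pics
python3 - <<'E'
from bench import r
import cv2
for n in ("top","side"):
    cv2.imwrite(f"pics/{n}0.png",r.read_camera(n)[:,:,::-1]); i=r.camera_info(n); print(n,i["camera_matrix"],i["pose"])
s=r.get_state(); print(s)
E
```

```text
top [[372.26041687   0.         319.29133346]
 [  0.         372.26041687 202.53464044]
 [  0.           0.           1.        ]] [[ 9.79333040e-04 -9.87923680e-01  1.54938192e-01  5.13373732e-01]
 [-9.99993962e-01 -1.48410496e-03 -3.14225501e-03 -2.08347617e-02]
 [ 3.33425267e-03 -1.54934179e-01 -9.87919168e-01  7.19270319e-01]
 [ 0.00000000e+00  0.00000000e+00  0.00000000e+00  1.00000000e+00]]
side [[519.7003329    0.         319.18366144]
 [  0.         519.7003329  197.67391152]
 [  0.           0.           1.        ]] [[ 0.94838437 -0.25563058  0.1876702   0.39471979]
 [-0.31687126 -0.74029567  0.59292067 -0.62286736]
 [-0.01263722 -0.62178399 -0.78308682  0.88412651]
 [ 0.          0.          0.          1.        ]]
{'clock': 0.1, 'qpos': array([-1.29852263,  0.42666038,  0.07381786,  1.60649204, -0.03410434,
        1.1108108 , -0.06710565]), 'joint_velocities': array([-7.63112921e-04, -4.78841227e-03, -2.19140831e-04, -5.65789547e-04,
       -2.44975667e-05,  2.00554045e-03, -1.44539975e-03]), 'effort': array([ 6.79340636e-03, -9.37472892e+01,  3.67602423e+00, -4.55046415e+01,
       -4.87441302e-02,  1.68982049e-02,  4.17275226e-05]), 'position': array([0.27617925, 0.61550449, 0.20487314]), 'tcp_rot': array([-8.77279898e-05,  2.09329913e-01,  9.77844915e-01, -5.49375490e-04]), 'contact_force': array([0.36087785, 0.01002705, 0.05941955]), 'moment': array([-0.00422993,  0.00376144, -0.02816266]), 'finger_force': 0.0, 'opening': 0.09393666072954497}
```

View pics/top0.png

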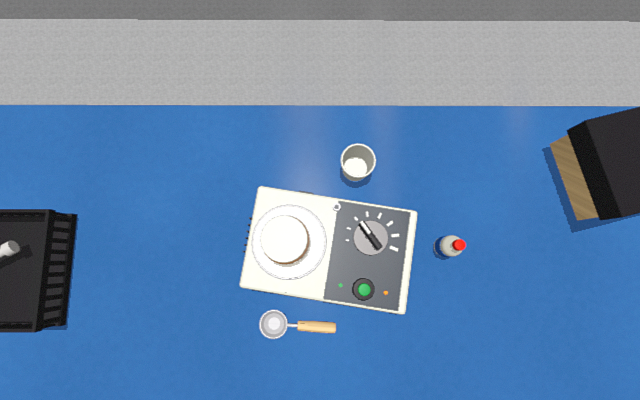

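View pics/side0.png

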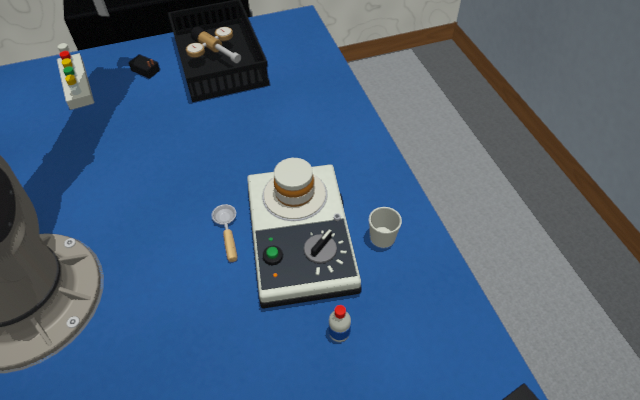

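The top view shows the knob at about (371,237), the button at (364,289), the jar at left, the cup at (358,163), the bottle at (452,245) and the spoon at (300,326). I'll enlarge the panel next.

Run:
```python
import cv2
a=cv2.imread("pics/top0.png")[180:320,235:425]
cv2.imwrite("pics/c0.png",cv2.resize(a,None,fx=4,fy=4,interpolation=cv2.INTER_CUBIC))
```

```text
(no output)
```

View pics/c0.png

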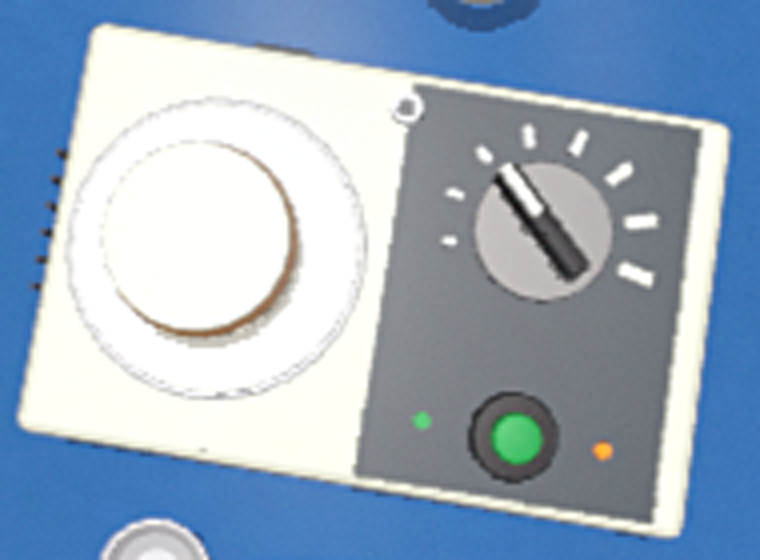

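Crop: the pointer is on mark 3 (marks 1–5 at (449,240), (455,192), (484,154), (529,135), (579,142)). That makes two clicks. Now I'll fit the pose.

```bash
cat > h.py <<'E'
from bench import r
import numpy as np, cv2
def proj(n,P):
    i=r.camera_info(n); T=np.linalg.inv(i["pose"]); p=np.atleast_2d(P)@T[:3,:3].T+T[:3,3]
    q=p@np.array(i["camera_matrix"]).T; return q[:,:2]/q[:,2:]
def S2W(v,P):
    c,s=np.cos(v[2]),np.sin(v[2]); P=np.atleast_2d(P)
    return np.c_[v[0]+c*P[:,0]-s*P[:,1], v[1]+s*P[:,0]+c*P[:,1], P[:,2]]
E
python3 - <<'E'
from h import *
from scipy.optimize import least_squares
an=np.radians(105-30*np.arange(8))
pts=[[.03+.038*np.cos(a),-.068+.038*np.sin(a),.052] for a in an]+[[.03,-.068,.0615],[-.06,-.068,.069]]
pts=np.array(pts)
px=np.array([[449,240],[455,192],[484,154],[529,135],[579,142],[620,173],[641,221],[635,273],[543,231],[517,439]])
px=(px+.5)/4-.5+[235,180]
w=np.array([1]*8+[1.5]*2)[:,None]
f=lambda v:((proj("top",S2W(v,pts))-px)*w).ravel()
b=least_squares(f,[.47,-.03,0.]); print(b.x,np.degrees(b.x[2])); print(f(b.x).reshape(-1,2).round(1))
v=b.x
K=S2W(v,[[.03,-.068,.0815],[-.06,-.068,.069],[0,.074,.15]]);print(K)
print("side",proj("side",K), "knob tip dir deg", np.degrees(v[2])+45)
np.save("v.npy",v)
E
```

```text
[ 0.53746886 -0.0423699  -0.1616594 ] -9.262401096956134
[[ 2.3 -0.7]
 [ 2.5  0.4]
 [ 2.   1.5]
 [ 0.9  2.4]
 [-0.8  2.4]
 [-2.4  1.6]
 [-3.5 -0.2]
 [-3.5 -2.3]
 [ 1.  -1.4]
 [ 0.6 -1.6]]
[[ 0.55613269 -0.11431197  0.0815    ]
 [ 0.46730615 -0.09982591  0.069     ]
 [ 0.54937962  0.03066526  0.15      ]]
side [[320.30810408 241.67905859]
 [272.40481357 252.2725828 ]
 [292.38021271 162.61754875]] knob tip dir deg 35.73759890304387
```

Run:
```python
from h import *
from scipy.optimize import least_squares
an=np.radians(105-30*np.arange(8)); n=np.arange(8)
def P(v):
    R=.038+v[3]+v[4]*n
    return np.r_[np.c_[.03+R*np.cos(an),-.068+R*np.sin(an),0*n+.052],[[.03,-.068,.0615],[-.06,-.068,.069]]]
px=np.array([[449,240],[455,192],[484,154],[529,135],[579,142],[620,173],[641,221],[635,273],[543,231],[517,439]])
px=(px+.5)/4-.5+[235,180]
f=lambda v:(proj("top",S2W(v,P(v)))-px).ravel()
v=least_squares(f,[.47,-.03,0.,0,0],x_scale=[.1,.1,.1,.01,.001]).x; print(v); print(f(v).reshape(-1,2).round(1))
K=S2W(v,[[.03,-.068,.0815],[-.06,-.068,.069],[0,.074,.15]]);print(K)
print("side",proj("side",K), "knob dir deg", np.degrees(v[2])+45)
np.save("v.npy",v[:3])
# side crop for check
a=cv2.imread("pics/side0.png")[215:305,240:365].copy()
```

```text
[ 0.53619956 -0.04151802 -0.16005483  0.0034779   0.00061494]
[[-0.1  0.1]
 [-0.1  0.2]
 [-0.   0. ]
 [ 0.   0.1]
 [-0.   0.1]
 [-0.   0.1]
 [-0.   0. ]
 [ 0.1  0.1]
 [ 0.2 -0.3]
 [-0.  -0.4]]
[[ 0.55497879 -0.11343005  0.0815    ]
 [ 0.46612913 -0.09908654  0.069     ]
 [ 0.54799311  0.03153615  0.15      ]]
side [[319.56454978 241.47140209]
 [271.68598879 252.12713009]
 [291.55338961 162.47447397]] knob dir deg 35.82953359021873
```

Good fit: knob axis at (0.555,-0.113), button at (0.466,-0.099), pointer direction 35.8° in world. I'll shut the gripper and go above the pre-contact spot (0.560,-0.079).

Call:
jog_arm(moves=[{"gripper":1,"dx":-0.18,"dy":-0.172},{"gripper":1,"dx":-0.18,"dy":-0.172},{"gripper":1,"dx":-0.18,"dy":-0.172},{"gripper":1,"dx":-0.18,"dy":-0.172},{"gripper":1,"dx":-0.18,"dy":-0.172},{"gripper":1,"dx":-0.18,"dy":-0.172},{"gripper":1,"dx":-0.18,"dy":-0.172},{"gripper":1,"dx":-0.18,"dy":-0.172},{"gripper":1,"dx":-0.18,"dy":-0.172},{"gripper":1,"dx":-0.18,"dy":-0.172}], squeeze=10)

```text
invalid input
```

Call:
jog_arm(moves=[{"gripper":1,"dx":-0.18,"dy":-0.172},{"gripper":1,"dx":-0.18,"dy":-0.172},{"gripper":1,"dx":-0.18,"dy":-0.172},{"gripper":1,"dx":-0.18,"dy":-0.172},{"gripper":1,"dx":-0.18,"dy":-0.172},{"gripper":1,"dx":-0.18,"dy":-0.172},{"gripper":1,"dx":-0.18,"dy":-0.172},{"gripper":1,"dx":-0.18,"dy":-0.172},{"gripper":1,"dx":-0.18,"dy":-0.172},{"gripper":1,"dx":-0.18,"dy":-0.172}])

```text
invalid input
```

Call:
jog_arm(moves=[{"rz":1},{"rz":1},{"rz":1},{"rz":1},{"rz":1},{"rz":1},{},{}])

```text
invalid input
```

Call:
jog_arm(moves=[{"gripper":1,"dx":-0.18,"dy":-0.172,"dz":0,"rx":0,"ry":0,"rz":0}], squeeze=10)

```text
clock: 0.18
position: [0.2862, 0.5855, 0.2042]
tcp_rot: [-0.001, 0.206, 0.979, 0.0]
contact_force: [-0.4, 0.3, -0.0]
opening: 0.0901
finger_force: 0.0
```

All keys are needed in each row. Continuing.

Call:
jog_arm(moves=[{"gripper":1,"dx":-0.18,"dy":-0.172,"dz":0,"rx":0,"ry":0,"rz":0},{"gripper":1,"dx":-0.18,"dy":-0.172,"dz":0,"rx":0,"ry":0,"rz":0},{"gripper":1,"dx":-0.18,"dy":-0.172,"dz":0,"rx":0,"ry":0,"rz":0},{"gripper":1,"dx":-0.18,"dy":-0.172,"dz":0,"rx":0,"ry":0,"rz":0},{"gripper":1,"dx":-0.18,"dy":-0.172,"dz":0,"rx":0,"ry":0,"rz":0},{"gripper":1,"dx":-0.18,"dy":-0.172,"dz":0,"rx":0,"ry":0,"rz":0},{"gripper":1,"dx":-0.18,"dy":-0.172,"dz":0,"rx":0,"ry":0,"rz":0},{"gripper":1,"dx":-0.18,"dy":-0.172,"dz":0,"rx":0,"ry":0,"rz":0},{"gripper":1,"dx":-0.18,"dy":-0.172,"dz":0,"rx":0,"ry":0,"rz":0},{"gripper":1,"dx":-0.18,"dy":-0.172,"dz":0,"rx":0,"ry":0,"rz":0},{"gripper":1,"dx":0,"dy":0,"dz":0,"rx":0,"ry":0,"rz":0}])

```text
clock: 1.1
position: [0.4333, 0.2286, 0.2056]
tcp_rot: [0.0, 0.213, 0.977, -0.001]
contact_force: [0.3, -0.9, -0.3]
opening: 0.0176
finger_force: 0.0
```

Call:
jog_arm(moves=[{"gripper":1,"dx":-0.179,"dy":-0.17,"dz":0,"rx":0,"ry":0,"rz":0},{"gripper":1,"dx":-0.179,"dy":-0.17,"dz":0,"rx":0,"ry":0,"rz":0},{"gripper":1,"dx":-0.179,"dy":-0.17,"dz":0,"rx":0,"ry":0,"rz":0},{"gripper":1,"dx":-0.179,"dy":-0.17,"dz":0,"rx":0,"ry":0,"rz":0},{"gripper":1,"dx":-0.179,"dy":-0.17,"dz":0,"rx":0,"ry":0,"rz":0},{"gripper":1,"dx":-0.179,"dy":-0.17,"dz":0,"rx":0,"ry":0,"rz":0},{"gripper":1,"dx":-0.179,"dy":-0.17,"dz":0,"rx":0,"ry":0,"rz":0},{"gripper":1,"dx":-0.179,"dy":-0.17,"dz":0,"rx":0,"ry":0,"rz":0},{"gripper":1,"dx":-0.179,"dy":-0.17,"dz":0,"rx":0,"ry":0,"rz":0},{"gripper":1,"dx":0,"dy":0,"dz":0,"rx":0,"ry":0,"rz":0}])

```text
clock: 1.93
position: [0.5587, -0.08, 0.2056]
tcp_rot: [0.001, 0.213, 0.977, -0.001]
contact_force: [-1.4, -0.7, -0.5]
opening: 0.0001
finger_force: 0.0
```

Call:
jog_arm(moves=[{"gripper":1,"dx":0,"dy":0,"dz":0,"rx":0,"ry":0,"rz":1},{"gripper":1,"dx":0,"dy":0,"dz":0,"rx":0,"ry":0,"rz":1},{"gripper":1,"dx":0,"dy":0,"dz":0,"rx":0,"ry":0,"rz":1},{"gripper":1,"dx":0,"dy":0,"dz":0,"rx":0,"ry":0,"rz":1},{"gripper":1,"dx":0,"dy":0,"dz":0,"rx":0,"ry":0,"rz":1},{"gripper":1,"dx":0,"dy":0,"dz":0,"rx":0,"ry":0,"rz":1},{"gripper":1,"dx":0,"dy":0,"dz":0,"rx":0,"ry":0,"rz":0},{"gripper":1,"dx":0,"dy":0,"dz":0,"rx":0,"ry":0,"rz":0},{"gripper":1,"dx":0,"dy":0,"dz":0,"rx":0,"ry":0,"rz":0}])

```text
clock: 2.68
position: [0.5575, -0.0729, 0.2054]
tcp_rot: [-0.0, 0.454, 0.891, -0.0]
contact_force: [-0.4, -0.3, -0.5]
opening: 0.0001
finger_force: 0.0
```

Call:
jog_arm(moves=[{"gripper":1,"dx":0,"dy":0,"dz":0.183,"rx":0,"ry":0,"rz":0},{"gripper":1,"dx":0,"dy":0,"dz":0.183,"rx":0,"ry":0,"rz":0},{"gripper":1,"dx":0,"dy":0,"dz":0.183,"rx":0,"ry":0,"rz":0},{"gripper":1,"dx":0,"dy":0,"dz":0.183,"rx":0,"ry":0,"rz":0},{"gripper":1,"dx":0,"dy":0,"dz":0.153,"rx":0,"ry":0,"rz":0},{"gripper":1,"dx":0,"dy":0,"dz":0,"rx":0,"ry":0,"rz":0},{"gripper":1,"dx":0,"dy":0,"dz":0,"rx":0,"ry":0,"rz":0}])

```text
clock: 3.27
position: [0.557, -0.0733, 0.0724]
tcp_rot: [-0.001, 0.455, 0.891, -0.001]
contact_force: [-0.8, 0.3, 0.8]
opening: 0.0005
finger_force: 0.0
```

Run:
```python
from h import *
s=r.get_state(); print(s["position"],s["contact_force"])
a=r.read_camera("side")[170:310,230:400,::-1]; b=r.read_camera("top")[180:320,290:430,::-1]
a=cv2.resize(a,None,fx=2.5,fy=4*140/140,interpolation=3)[:, :] if 0 else cv2.resize(a,(480,395),interpolation=3)
b=cv2.resize(b,(395,395),interpolation=3)
cv2.imwrite("pics/c1.png",np.hstack([a[:,:400],b]))
```

```text
[ 0.55698918 -0.07334076  0.07238851] [-0.8058416   0.33177632  0.78020606]
```

View pics/c1.png

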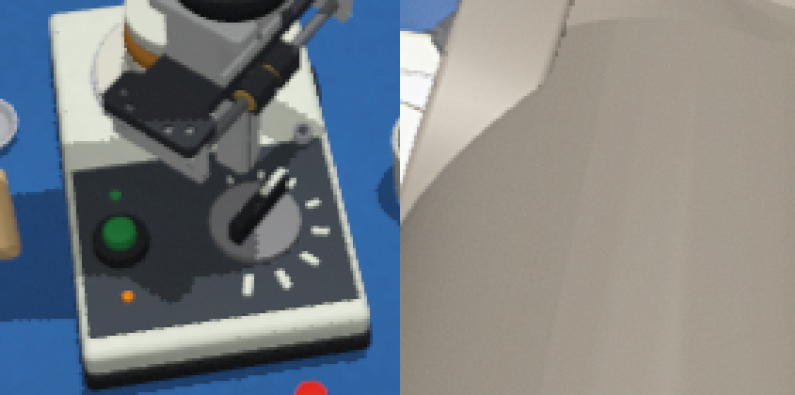

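Run:
```python
from h import *
s=r.get_state(); p=s["position"]
c,sn=np.cos(np.radians(35.8)),np.sin(np.radians(35.8))
u=np.array([c,sn,0]);n=np.array([-sn,c,0])
Q=np.array([p]+[p+a*.0125*u+b*.008*n for a,b in((1,1),(1,-1),(-1,-1),(-1,1))])
q=(proj("side",Q)-[230,170])*[480/170,395/140]; print(q.round())
a=r.read_camera("side")[100:260,220:420,::-1]; cv2.imwrite("pics/c2.png",cv2.resize(a,(750,600),interpolation=3))
print(((proj("side",Q)-[220,100])*3.75).round())
```

```text
[[239. 159.]
 [240. 142.]
 [259. 153.]
 [238. 178.]
 [218. 166.]]
[[355. 474.]
 [357. 451.]
 [382. 465.]
 [353. 499.]
 [328. 483.]]
```

View pics/c2.png

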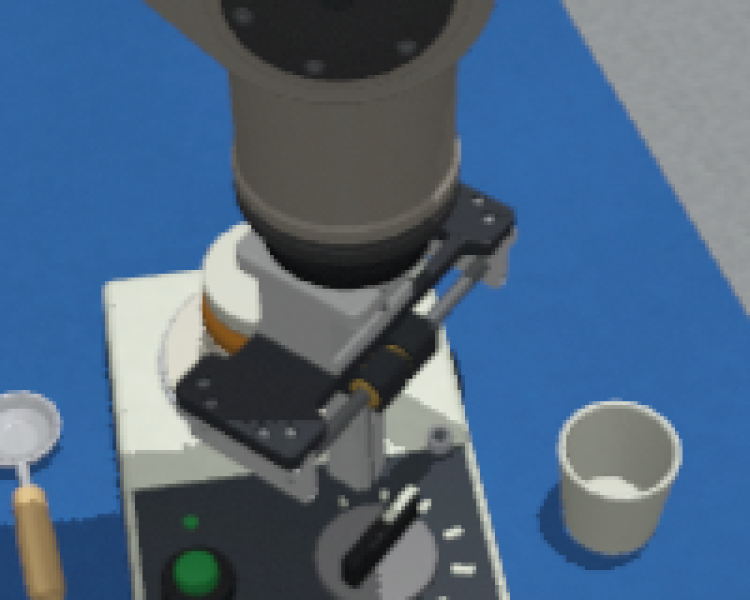

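The fingertip stands beside the wing as predicted, around (355,470), with the jar clear of it. Closing the 17 mm gap.

Call:
jog_arm(moves=[{"gripper":1,"dx":-0.027,"dy":0,"dz":0.006,"rx":0,"ry":0,"rz":0},{"gripper":1,"dx":-0.027,"dy":0,"dz":0.006,"rx":0,"ry":0,"rz":0},{"gripper":1,"dx":-0.027,"dy":0,"dz":0,"rx":0,"ry":0,"rz":0},{"gripper":1,"dx":-0.02,"dy":0,"dz":0,"rx":0,"ry":0,"rz":0},{"gripper":1,"dx":0,"dy":0,"dz":0,"rx":0,"ry":0,"rz":0},{"gripper":1,"dx":0,"dy":0,"dz":0,"rx":0,"ry":0,"rz":0}])

```text
clock: 3.92
position: [0.5665, -0.0856, 0.071]
tcp_rot: [0.0, 0.456, 0.89, -0.0]
contact_force: [-0.2, 0.2, -0.4]
opening: 0.0005
finger_force: 0.0
```

Call:
jog_arm(moves=[{"gripper":1,"dx":-0.016,"dy":0,"dz":0,"rx":0,"ry":0,"rz":0},{"gripper":1,"dx":-0.012,"dy":0.006,"dz":0,"rx":0,"ry":0,"rz":0.8},{"gripper":1,"dx":-0.012,"dy":0.006,"dz":0,"rx":0,"ry":0,"rz":0.8},{"gripper":1,"dx":-0.012,"dy":0.006,"dz":0,"rx":0,"ry":0,"rz":0.8},{"gripper":1,"dx":0,"dy":0,"dz":0,"rx":0,"ry":0,"rz":0}])

```text
clock: 4.33
position: [0.5732, -0.0903, 0.0708]
tcp_rot: [-0.0, 0.547, 0.837, -0.0]
contact_force: [0.0, 1.6, -0.2]
opening: 0.0002
finger_force: 0.1
```

Call:
jog_arm(moves=[{"gripper":1,"dx":-0.013,"dy":0.006,"dz":0,"rx":0,"ry":0,"rz":0.8},{"gripper":1,"dx":-0.013,"dy":0.006,"dz":0,"rx":0,"ry":0,"rz":0.8},{"gripper":1,"dx":0,"dy":0,"dz":0,"rx":0,"ry":0,"rz":0},{"gripper":1,"dx":0,"dy":0,"dz":0,"rx":0,"ry":0,"rz":0},{"gripper":1,"dx":0,"dy":0,"dz":0,"rx":0,"ry":0,"rz":0}])

```text
clock: 4.75
position: [0.576, -0.0934, 0.0709]
tcp_rot: [-0.0, 0.602, 0.799, -0.0]
contact_force: [-0.4, 1.2, 0.7]
opening: 0.0005
finger_force: 0.0
```

Run:
```python
from h import *
a=r.read_camera("side")[215:285,270:370,::-1]; cv2.imwrite("pics/c3.png",cv2.resize(a,(800,560),interpolation=3))
```

```text
(no output)
```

View pics/c3.png

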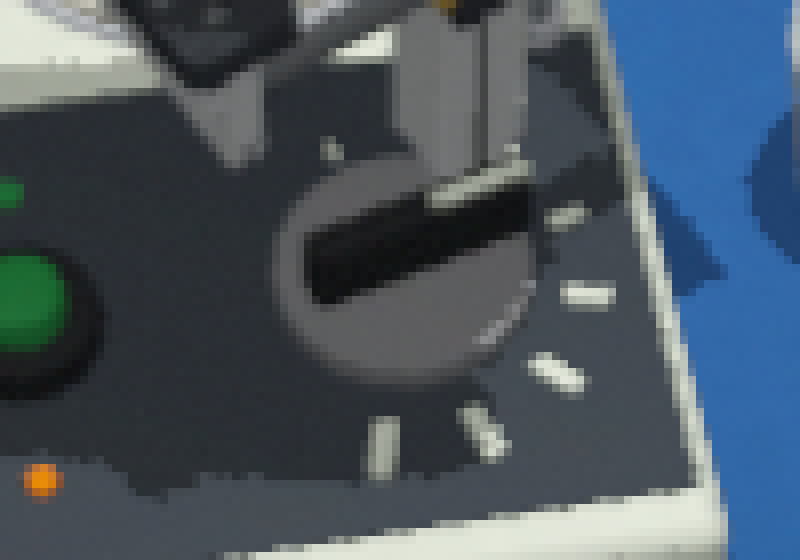

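Marks 8..4 run from (385,447) to (567,215), and the pointer's end top is around (532,185). I'll compare that with projections for each knob angle.

Run:
```python
from h import *
v=np.load("v.npy"); s=r.get_state(); print(s["contact_force"])
for a in (45,30,22,15,0,-15):
    t=np.radians(a); P=[[.03+R*np.cos(t),-.068+R*np.sin(t),.0815] for R in (-.024,.032)]
    print(a,((proj("side",S2W(v,P))-[270,215])*8).round().tolist())
```

```text
[0.45601176 0.39099236 0.21812071]
45 [[335.0, 284.0], [476.0, 119.0]]
30 [[315.0, 268.0], [502.0, 139.0]]
22 [[307.0, 258.0], [514.0, 151.0]]
15 [[301.0, 248.0], [522.0, 164.0]]
0 [[294.0, 227.0], [533.0, 192.0]]
-15 [[293.0, 204.0], [535.0, 222.0]]
```

One click done: the pointer is on mark 4, about 10–15°. Next I'll go over the second hump, to about 20° past mark 4.

Call:
jog_arm(moves=[{"gripper":1,"dx":-0.012,"dy":0.006,"dz":0,"rx":0,"ry":0,"rz":0.8},{"gripper":1,"dx":-0.012,"dy":0.006,"dz":0,"rx":0,"ry":0,"rz":0.8},{"gripper":1,"dx":-0.012,"dy":0.006,"dz":0,"rx":0,"ry":0,"rz":0.8},{"gripper":1,"dx":-0.012,"dy":0.006,"dz":0,"rx":0,"ry":0,"rz":0.8},{"gripper":1,"dx":-0.012,"dy":0.006,"dz":0,"rx":0,"ry":0,"rz":0.8},{"gripper":1,"dx":0,"dy":0,"dz":0,"rx":0,"ry":0,"rz":0},{"gripper":1,"dx":0,"dy":0,"dz":0,"rx":0,"ry":0,"rz":0}])

```text
clock: 5.38
position: [0.5817, -0.1017, 0.0709]
tcp_rot: [0.0, 0.731, 0.682, -0.0]
contact_force: [0.3, 0.3, -0.0]
opening: 0.0004
finger_force: 0.1
```

Call:
jog_arm(moves=[{"gripper":1,"dx":-0.012,"dy":0.006,"dz":0,"rx":0,"ry":0,"rz":0.8},{"gripper":1,"dx":-0.012,"dy":0.006,"dz":0,"rx":0,"ry":0,"rz":0.8},{"gripper":1,"dx":0,"dy":0,"dz":0,"rx":0,"ry":0,"rz":0},{"gripper":1,"dx":0,"dy":0,"dz":0,"rx":0,"ry":0,"rz":0},{"gripper":1,"dx":0,"dy":0,"dz":0,"rx":0,"ry":0,"rz":0},{"gripper":1,"dx":0,"dy":0,"dz":0,"rx":0,"ry":0,"rz":0}])

```text
clock: 5.88
position: [0.5831, -0.1053, 0.071]
tcp_rot: [-0.0, 0.777, 0.629, 0.0]
contact_force: [0.1, -0.1, 0.1]
opening: 0.0004
finger_force: 0.0
```

Run:
```python
from h import *
a=r.read_camera("side")[215:285,270:370,::-1]; cv2.imwrite("pics/c4.png",cv2.resize(a,(800,560),interpolation=3))
```

```text
(no output)
```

View pics/c4.png

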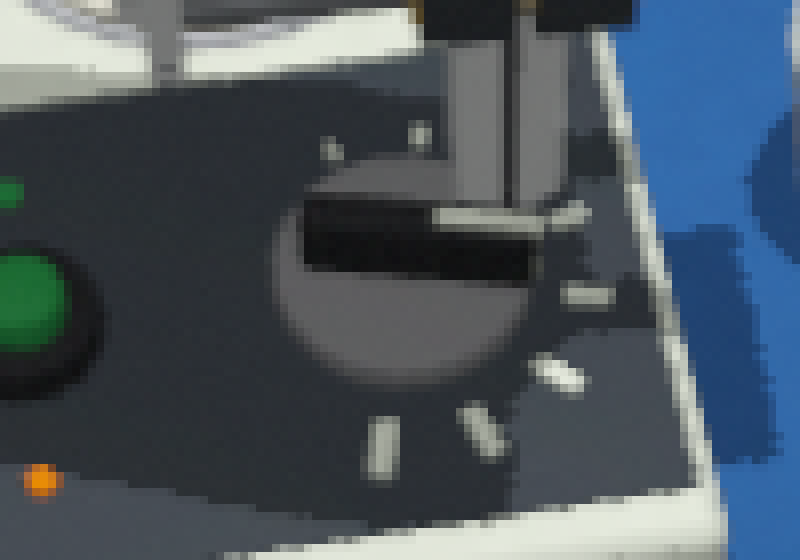

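The pointer's top line runs (305,205)→(538,220), which matches −15°, so it is on mark 5. Backing off, lifting, and going above the button.

Call:
jog_arm(moves=[{"gripper":1,"dx":0.05,"dy":0,"dz":0,"rx":0,"ry":0,"rz":0},{"gripper":1,"dx":0.05,"dy":0,"dz":0,"rx":0,"ry":0,"rz":0},{"gripper":1,"dx":0,"dy":0,"dz":-0.2,"rx":0,"ry":0,"rz":0},{"gripper":1,"dx":0,"dy":0,"dz":-0.2,"rx":0,"ry":0,"rz":0},{"gripper":1,"dx":-0.055,"dy":-0.193,"dz":0,"rx":0,"ry":0,"rz":0},{"gripper":1,"dx":-0.055,"dy":-0.193,"dz":0,"rx":0,"ry":0,"rz":0},{"gripper":1,"dx":-0.055,"dy":-0.193,"dz":0,"rx":0,"ry":0,"rz":0},{"gripper":1,"dx":-0.055,"dy":-0.193,"dz":0,"rx":0,"ry":0,"rz":0},{"gripper":1,"dx":0,"dy":0,"dz":0,"rx":0,"ry":0,"rz":0},{"gripper":1,"dx":0,"dy":0,"dz":0,"rx":0,"ry":0,"rz":0}])

```text
clock: 6.77
position: [0.4655, -0.0975, 0.1312]
tcp_rot: [-0.001, 0.778, 0.629, 0.001]
contact_force: [1.0, -0.3, -0.2]
opening: -0.0001
finger_force: 0.0
```

Call:
jog_arm(moves=[{"gripper":1,"dx":-0.01,"dy":0,"dz":0.123,"rx":0,"ry":0,"rz":0},{"gripper":1,"dx":0,"dy":0,"dz":0.123,"rx":0,"ry":0,"rz":0},{"gripper":1,"dx":0,"dy":0,"dz":0.123,"rx":0,"ry":0,"rz":0},{"gripper":1,"dx":0,"dy":0,"dz":0,"rx":0,"ry":0,"rz":0},{"gripper":1,"dx":0,"dy":0,"dz":0.02,"rx":0,"ry":0,"rz":0},{"gripper":1,"dx":0,"dy":0,"dz":0.02,"rx":0,"ry":0,"rz":0},{"gripper":1,"dx":0,"dy":0,"dz":0.02,"rx":0,"ry":0,"rz":0},{"gripper":1,"dx":0,"dy":0,"dz":0,"rx":0,"ry":0,"rz":0},{"gripper":1,"dx":0,"dy":0,"dz":0,"rx":0,"ry":0,"rz":0}])

```text
clock: 7.52
position: [0.4666, -0.1002, 0.0679]
tcp_rot: [0.0, 0.778, 0.628, 0.001]
contact_force: [-7.8, 1.4, 25.7]
opening: 0.001
finger_force: 12.4
```

The force is 25.7 N at z=0.068, above the expected stop, so I'll look.

Run:
```python
from h import *
s=r.get_state();print(s["position"],s["contact_force"],s["moment"])
print((proj("side",[s["position"],[.4661,-.0991,.069]])-[230,190])*7)
a=r.read_camera("side")[190:275,230:340,::-1]; cv2.imwrite("pics/c5.png",cv2.resize(a,(770,595),interpolation=3))
```

```text
[ 0.46664411 -0.10016257  0.0678672 ] [-7.81459977  1.42078411 25.68445936] [7.71974291e-02 1.93467487e+00 1.19661598e-03]
[[295.10973252 439.92777195]
 [291.70897113 434.96105522]]
```

View pics/c5.png

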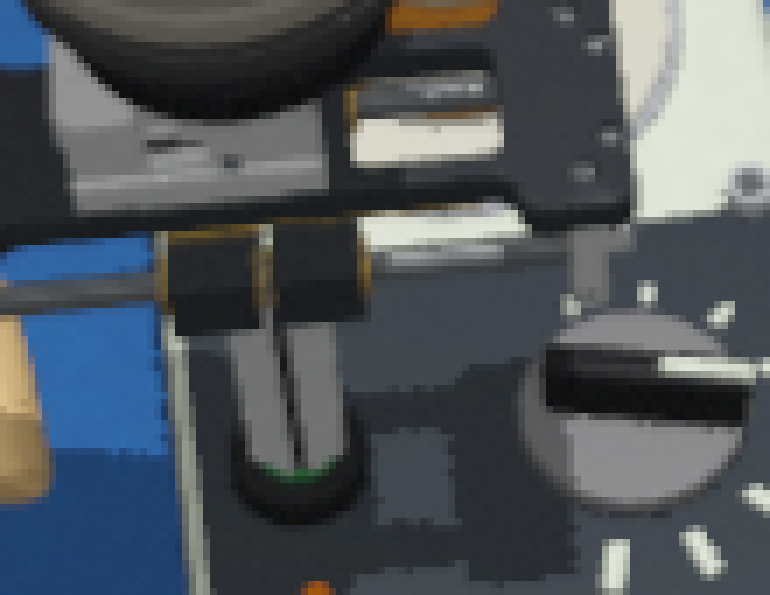

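The fingertips sit on the button, and the moment is consistent with contact at the tip, so it has probably bottomed out. I'll release it in small steps to check the spring travel.

Call:
jog_arm(moves=[{"gripper":1,"dx":0,"dy":0,"dz":-0.013,"rx":0,"ry":0,"rz":0},{"gripper":1,"dx":0,"dy":0,"dz":0,"rx":0,"ry":0,"rz":0}])

```text
clock: 7.73
position: [0.4666, -0.1001, 0.0695]
tcp_rot: [0.0, 0.778, 0.628, 0.001]
contact_force: [-1.7, -0.6, 4.4]
opening: 0.0004
finger_force: 2.0
```

Call:
jog_arm(moves=[{"gripper":1,"dx":0,"dy":0,"dz":-0.01,"rx":0,"ry":0,"rz":0},{"gripper":1,"dx":0,"dy":0,"dz":0,"rx":0,"ry":0,"rz":0}])

```text
clock: 7.9
position: [0.4666, -0.1001, 0.0707]
tcp_rot: [0.0, 0.778, 0.628, 0.001]
contact_force: [0.5, -1.6, 3.3]
opening: 0.0005
finger_force: 1.6
```

Call:
jog_arm(moves=[{"gripper":1,"dx":0,"dy":0,"dz":-0.01,"rx":0,"ry":0,"rz":0},{"gripper":1,"dx":0,"dy":0,"dz":0,"rx":0,"ry":0,"rz":0}])

```text
clock: 8.07
position: [0.4665, -0.1001, 0.072]
tcp_rot: [0.0, 0.778, 0.628, 0.0]
contact_force: [-0.1, -1.5, 1.5]
opening: 0.0006
finger_force: 1.1
```

Call:
jog_arm(moves=[{"gripper":1,"dx":0,"dy":0,"dz":-0.01,"rx":0,"ry":0,"rz":0},{"gripper":1,"dx":0,"dy":0,"dz":0,"rx":0,"ry":0,"rz":0}])

```text
clock: 8.23
position: [0.466, -0.1, 0.0732]
tcp_rot: [0.0, 0.778, 0.628, 0.0]
contact_force: [0.4, 0.2, 2.0]
opening: 0.0003
finger_force: 0.7
```

The force fell from 4.4 N to about 1.5–2 N over ~4–5 mm, so this was the spring and the press reached the bottom. Lifting clear.

Call:
jog_arm(moves=[{"gripper":1,"dx":0,"dy":0,"dz":-0.1,"rx":0,"ry":0,"rz":0},{"gripper":1,"dx":0,"dy":0,"dz":-0.2,"rx":0,"ry":0,"rz":0},{"gripper":1,"dx":0,"dy":0,"dz":-0.25,"rx":0,"ry":0,"rz":0},{"gripper":1,"dx":0,"dy":0,"dz":-0.2,"rx":0,"ry":0,"rz":0},{"gripper":1,"dx":0,"dy":0,"dz":0,"rx":0,"ry":0,"rz":0},{"gripper":1,"dx":0,"dy":0,"dz":0,"rx":0,"ry":0,"rz":0},{"gripper":1,"dx":0,"dy":0,"dz":0,"rx":0,"ry":0,"rz":0}])

```text
clock: 8.82
position: [0.4654, -0.0995, 0.185]
tcp_rot: [-0.0, 0.778, 0.628, -0.0]
contact_force: [0.6, 0.5, -0.6]
opening: 0.0002
finger_force: 0.0
```

Run:
```python
from h import *
a=r.read_camera("side")[140:350,190:420,::-1]; cv2.imwrite("pics/c6.png",cv2.resize(a,(657,600),interpolation=3))
```

```text
(no output)
```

View pics/c6.png

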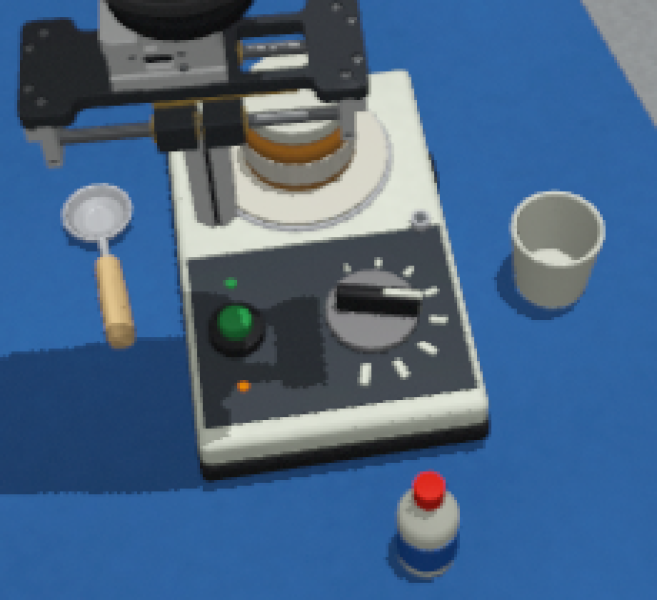

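Final view: the pointer is still in the mark-5 direction, the button is up at (236,322), the jar, bottle, cup and spoon are unmoved, and the arm is clear.

```bash
python3 -c "
from bench import r
print(r.hand_in())"
```

```text
the job is handed in; nothing more can be done
None
```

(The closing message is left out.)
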